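# Pop the round practice-tooth mount out of its bench holder

### The job

Two practice teeth cast in resin sit flush in their metal bench holders. Press down the ejector lever of the holder with the round one so that it rises from its pocket, then lift it out and stand it upright, gently, in the shallow steel tray. Leave the square one seated in its own holder.

Things in the scene. Friction and masses are not known exactly. Their poses are not given: they have to be found in the camera images.
- puck: Round mount: tan resin cylinder, 30 mm diameter, 30 mm tall, about 50 g, tooth crown 2 mm proud of its top. Origin: centre of its underside, z up. Starts in a round pocket (30 mm deep, 1.5 mm play) of an aluminium holder, underside 30 mm above the table, top flush with the holder's flat top (70 x 60 mm, 60 mm high): no grip. The lever lifts it 20 mm; it stays raised, 10 mm still in the pocket.
- holder_a_pad (a point): Top centre of the steel press pad (30 x 26 mm) on the round mount's ejector lever, which points from the holder roughly towards the robot; 120 mm from the pocket's centre. Starts up, 52 mm above the table. Pushed down 35 mm (6 mm outwards on the way) to a firm stop at 17 mm it raises the mount fully. Takes about 4 N; no spring, stays where left. Frame tilts with the lever (hinge along y).
- tray: Shallow open rectangular tray of bare steel, fixed to the table, empty: 130 mm (its x) by 100 mm (its y), 12 mm high, walls and floor 3 mm thick. Origin: centre of its underside, on the table; a mount standing in it has its origin 3 mm above the tray's.
- block: Square mount, not to be disturbed: 28 x 28 mm, 30 mm tall, same tan resin with tooth crown, seated flush in the square pocket of the second, otherwise equal holder, which has its own lever. Origin: centre of its underside, z up.
Mind the look-alikes: they are no part of the job. What is shaped like the puck but green or yellow is not meant.

How it is judged:
On the way, in this order (a step that is already met when the one before it is completed fails the run):
1. the lever is pressed and the round mount stands raised in its pocket by at least 12 mm, not yet gripped (height (world z) of holder_a_pad below 0.035 m and height (world z) of puck between 0.042 and 0.056 m and horizontal distance between puck and holder_a_pad below 0.14 m and contact force between the fingers and puck below 0.2 N), for 0.2 s.
2. the round mount is gripped and lifted clear of its holder (height (world z) of puck above 0.065 m and contact force between the fingers and puck above 0.5 N), for 0.1 s.
At the end, for the whole second after the job is handed in: The round mount stands on the tray's floor inside its walls, upright within 10 degrees (tooth up), at rest and released; the square mount is within 10 mm of where it began (x of puck in the frame of tray between -0.055 and 0.055 m and y of puck in the frame of tray between -0.04 and 0.04 m and z of puck in the frame of tray between -0.002 and 0.009 m and angle between puck's own z axis and vertical below 0.17 rad and linear speed of puck below 0.03 m/s and distance of block from where it was at the start of the episode below 0.01 m); the robot touches nothing.
It fails at once if the round mount is dropped or flung (moving faster than 0.6 m/s while not in the fingers) (linear speed of puck above 0.6 m/s and contact force between the fingers and puck below 0.05 N).
It fails at once if the square mount is moved more than 10 mm (distance of block from where it was at the start of the episode above 0.01 m).
It also fails if it takes over 48 s, if anything falls off the work surface, if the arm or the gripper's body presses on something with over 40 N, if the wrist force passes 120 N, or if a joint passes its speed limit or range.

### The arm

A 6-joint arm with a two-finger parallel gripper is mounted at the origin on the work surface. World frame = base frame: x ahead of the robot, y to its left, z up, the work surface at z = 0. Lengths are in m, angles in rad, forces in N, time in s.
With the tool pointing down it reaches from about 0.425 to 0.95 m from the base axis. Payload 3.5 kg.
Tool frame: the origin (TCP) lies at the very end of the fingers, on their centre line; the grasp point (between the pads) lies 19 mm behind it (ctrl.grip_point_offset is the distance from the TCP to the grasp point, in m); z points along the fingers, y is the line along which they close (so a half turn about z gives the same grasp; the last joint's range is limited). The gripper opens to 85 mm and grips with 20 to 120 N. Pads are 22 mm wide; open, the fingers measure 114 mm over their backs; the gripper's body (76 mm by 85 mm) begins 54 mm behind the grasp point. The pads swing forward as they close: fully open they stand 13 mm farther back than shut.
Start: joints at [-0.15, 0.286, 1.577, -0, 1.279, -0.15], TCP at [0.675, 0, 0.209] pointing down, gripper open.
Joint ranges: [-2.77, 2.77], [-0.9, 2.22], [0.21, 2.48], [-1.53, 4.67], [0.24, 2.81], [-2.84, 2.84]. Speed limits (rad/s): [2.79, 2.79, 3.14, 3.14, 3.14, 3.14].

### API

Orientations are given as a unit quaternion [x, y, z, w].
In Python, from plant import telemetry, vision, ctrl gives the robot as it stands.
- The arm moves only by the tool arm_command, never from a script. Its argument "series" is one flat list of numbers, 7 for each row, row after row: the shift along the tool's x, y, z in cm, then the turn, a rotation vector about the tool's x, y, z in degrees, then the closure, from 0 (fully open) to 1 (shut). A call has 1 to 10 rows; each row is the pose to reach, as a shift and turn from the pose commanded when the call began, along the tool's axes at that moment; what a row does not reach only later rows make up. A row lasts 1/12 s, in which the tool goes at most 41.7 mm and 7.16 degrees, less where a joint would pass 70% of its speed; a pose out of reach is approached as far as the arm can. A call with a gripper value outside its range is refused whole. The fingers move at their own pace and stop on an object; "force" is the grip in N (left out, the last holds). Time passes only in rows, so rows that repeat a pose let the fingers close. It gives the time, the measured TCP pose, the force, the opening and the grip force at its end, in the units of the state.
- telemetry.get_state(): the state, without advancing time (a new reading comes with each control period).
- vision.read_camera(name): name is "scene" or "side" or "wrist"; returns a dict with "color" (480x640x3 uint8, blue, green, red), "K" (3x3 intrinsics, pixels), "D" ([k1, k2, p1, p2, k3] as OpenCV has them; the pictures are not rectified), "rvec" (rotation vector, rad) and "tvec" (3), from world to camera coordinates, as OpenCV has them; the wrist camera has in their place "T_tool_cam" (4x4, takes a point from camera to tool coordinates, whose origin is the TCP and whose axes are the flange's). Camera axes: x right, y down, z forward; pixel columns grow to the right and rows downward; lengths in m; the calibration is good to about 2 mm. A picture is of the moment at which its call begins: read the wrist's pose just before it. There is no depth.
- ctrl.sign_off(): hands the job in; it is judged then, once.
The state is a dict: "time": time; "qpos": joint angles; "dq": joint speeds; "joint_efforts": joint torques, N m; "eef_pos": TCP position; "tcp_rot": TCP orientation; "contact_force": force on the tool from outside, world axes, zero at the start; "wrist_torque": the same for the moment, N m; "opening": opening from 0.0 (shut) to 1.0 (fully open); "finger_force": force on a finger pad.
Only numpy, scipy, OpenCV 4.12 (cv2) and the standard library are available. Lean on these libraries where they do the work, as an engineer would, in place of code of your own. Each camera call takes 0.05 s, during which the arm holds its last target. There are 200 camera calls.

## Working session

There is one attempt and no reset: what is moved stays moved. The work goes in short steps, Python scripts to look and compute and a tool call to move; the robot and the scene stay as the last step left them, time stands still between calls to the robot, and variables do not carry over. Pictures are saved under pics/ and viewed, at most 10 in all, crops included, and the job is handed in when it is done.

Besides the shell and the picture viewer there is one more tool, called after "Request:" by a JSON object that holds its "method" and its "body". arm_command: Moves the arm, as the interface text tells. Its arguments: {"type":"object","properties":{"series":{"type":"array","items":{"type":"number"}},"force":{"type":"number"}},"required":["series"]}

```bash
ls; mkdir -p pics; cat > h.py <<'E'
import cv2,numpy as np
from plant import telemetry,vision,ctrl
from scipy.spatial.transform import Rotation as R
def cam(n):
    s=telemetry.get_state(); c=vision.read_camera(n)
    if n=="wrist":
        T=np.eye(4);T[:3,:3]=R.from_quat(s["tcp_rot"]).as_matrix();T[:3,3]=s["eef_pos"]
        T=T@np.array(c["T_tool_cam"]);c["Rcw"]=T[:3,:3];c["o"]=T[:3,3]
    else:
        Rw=cv2.Rodrigues(np.array(c["rvec"],float))[0];c["Rcw"]=Rw.T;c["o"]=-Rw.T@np.array(c["tvec"],float).ravel()
    return c
def ray(c,uv,z):
    p=cv2.undistortPoints(np.array(uv,float).reshape(-1,1,2),np.array(c["K"],float),np.array(c["D"],float)).reshape(-1,2)
    d=np.c_[p,np.ones(len(p))]@c["Rcw"].T
    return c["o"]+d*((z-c["o"][2])/d[:,2])[:,None]
E
python3 - <<'E'
from h import *
a=[]
for n in("scene","side","wrist"):
    c=cam(n);cv2.imwrite(f"pics/{n}0.png",c["color"]);print(n,c["o"].round(3),c["Rcw"][:,2].round(2))
print(telemetry.get_state())
E
```

```text
pics
scene [ 1.237 -0.104  0.654] [-0.72  0.15 -0.68]
side [0.221 0.479 0.718] [ 0.45 -0.52 -0.73]
wrist [0.675 0.077 0.373] [-0.   -0.3  -0.95]
{'time': 0.15, 'qpos': array([-1.50014783e-01,  2.87026811e-01,  1.57783901e+00,  1.99614370e-05,
        1.27861910e+00, -1.50010168e-01]), 'dq': array([ 0.00076282, -0.00322174, -0.00528843,  0.00037521, -0.00120676,
       -0.00037912]), 'joint_efforts': array([ 7.91554030e-04, -4.06602967e+01, -2.93140125e+01, -8.94972595e-05,
        3.96185191e-03, -2.97825103e-06]), 'eef_pos': array([6.74444602e-01, 1.08809711e-04, 2.08122802e-01]), 'tcp_rot': array([ 7.07110136e-01,  7.07102794e-01, -5.53829651e-04, -7.67161017e-04]), 'contact_force': array([-0.59468302, -0.77365955, -0.30087111]), 'wrist_torque': array([-0.06420598,  0.04762561, -0.02495149]), 'finger_force': 0.0, 'opening': 0.9966750233911067}
```

View pics/scene0.png

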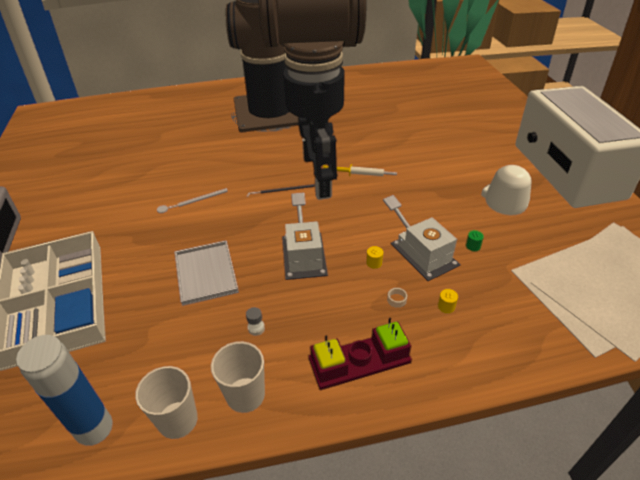

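View pics/side0.png

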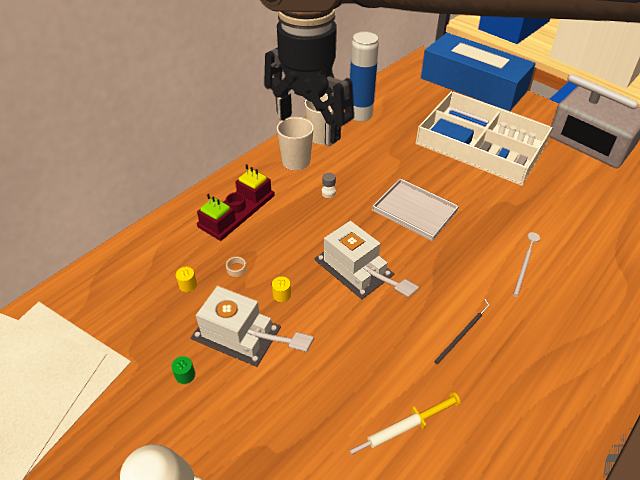

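Candidates for the round mount:
- scene (432,233) / side (227,309): tan insert with a round outline.
- scene (304,236) / side (351,241): tan insert, looks square.
- scene (375,257) and (448,300): yellow decoys.
- scene (475,241): green decoy.
- scene (397,296): ring.

I choose the first and check it in a close crop. The tray is at scene (206,271) / side (415,208).

```bash
python3 - <<'E'
from h import *
out=[]
for n,tg in(("scene",[(432,233),(304,236)]),("side",[(227,309),(351,241)])):
    c=cam(n);im=c["color"];hsv=cv2.cvtColor(im,cv2.COLOR_BGR2HSV)
    for (u,v) in tg:
        w=16;s=hsv[v-w:v+w,u-w:u+w]
        m=((s[...,1]>90)&(s[...,2]>60)).astype(np.uint8)
        k,l,st,ce=cv2.connectedComponentsWithStats(m)
        cand=[i for i in range(1,k)]
        i=min(cand,key=lambda i:np.hypot(*(st[i,:2]+st[i,2:4]/2-w))-st[i,4]*.05)
        pts=cv2.findContours((l==i).astype(np.uint8),cv2.RETR_EXTERNAL,cv2.CHAIN_APPROX_NONE)[0][0].reshape(-1,2)+[u-w,v-w]
        M=cv2.moments(cv2.convexHull(pts.astype(np.float32)))
        ctr=np.array([M["m10"],M["m01"]])/M["m00"]
        P=ray(c,pts,0.06)
        print(n,(u,v),st[i],ctr.round(1),ray(c,[ctr],0.06).round(4),np.ptp(P[:,:2],0).round(3))
        out.append(cv2.resize(im[v-40:v+40,u-40:u+60],(400,300) if 0 else None,fx=4,fy=4,interpolation=cv2.INTER_CUBIC) )
    # light-grey low-sat components: pads & tray
    g=((hsv[...,1]<60)&(hsv[...,2]>120)).astype(np.uint8)
    k,l,st,ce=cv2.connectedComponentsWithStats(g)
    for i in range(1,k):
        if 60<st[i,4]<8000: print("  grey",st[i],ce[i].round(0))
    tp=(206,271) if n=="scene" else (415,208)
    i=l[tp[1],tp[0]]
    if i:
        r=cv2.convexHull(np.argwhere(l==i)[:,::-1].astype(np.int32))
        q=cv2.approxPolyDP(r,8,True).reshape(-1,2);print("tray",q.tolist(),ray(c,q,0.012).round(3).tolist())
top=np.hstack(out[:2]);bot=np.hstack(out[2:])
cv2.imwrite("pics/crop1.png",cv2.resize(np.vstack([top,bot]),(800,600)))
E
```

```text
scene (432, 233) [  7  11  17  12 146] [431.1 233.6] [[0.6391 0.2137 0.06  ]] [0.031 0.03 ]
scene (304, 236) [  7  10  17  12 170] [302.9 235.5] [[ 0.5918 -0.0127  0.06  ]] [0.03 0.03]
  grey [ 541   88   99   55 2505] [592. 115.]
  grey [512 167  18  13 106] [521. 173.]
  grey [179 190  48  16  96] [202. 197.]
  grey [285 194  37  57 830] [302. 230.]
  grey [384 196  72  56 849] [424. 229.]
  grey [ 176  241   61   61 2525] [205. 272.]
  grey [ 60 249  31  12 132] [ 75. 254.]
  grey [  16  311   62   76 2114] [ 46. 356.]
  grey [  7 315   7  32 134] [ 10. 330.]
  grey [249 322  14  10  95] [256. 327.]
  grey [507 409  25  20 244] [520. 418.]
  grey [ 96 411  16  27 226] [105. 425.]
  grey [471 417  23  17 137] [482. 424.]
  grey [406 434  25  17 137] [419. 440.]
  grey [370 442  21  21 114] [380. 450.]
tray [[236, 288], [182, 301], [176, 252], [225, 241]] [[0.647, -0.144, 0.012], [0.657, -0.238, 0.012], [0.531, -0.249, 0.012], [0.521, -0.155, 0.012]]
side (227, 309) [  5   7  22  18 251] [226.5 308.7] [[0.6384 0.213  0.06  ]] [0.031 0.031]
side (351, 241) [  5   7  24  19 216] [351.
[... 264 characters left out ...]
558 103  74  36 490] [595. 120.]
  grey [419 107 133  61 681] [488. 136.]
  grey [353 108  16  13 148] [360. 114.]
  grey [323 174  12   7  64] [329. 177.]
  grey [ 372  179   87   62 2705] [415. 208.]
  grey [322 186  13   8  80] [328. 190.]
  grey [ 324  221   95   76 2363] [358. 259.]
  grey [514 233  26  64 276] [526. 261.]
  grey [ 194  287  120   75 3066] [239. 325.]
  grey [   0  303  130  177 7967] [ 46. 378.]
  grey [371 414  49  31 419] [395. 429.]
  grey [350 441  21  13  91] [360. 447.]
  grey [ 120  449   48   31 1129] [144. 467.]
tray [[458, 206], [432, 240], [372, 209], [400, 179]] [[0.528, -0.255, 0.012], [0.515, -0.148, 0.012], [0.642, -0.138, 0.012], [0.654, -0.242, 0.012]]
```

View pics/crop1.png

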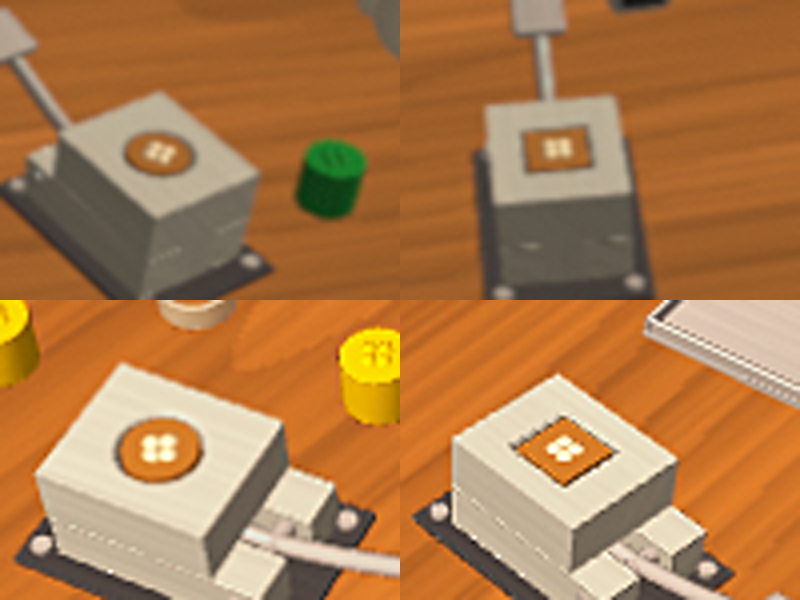

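The crop confirms it. The left column shows the circular tan mount (scene (431,234), side (226,309)) and the right column the square one. Next I measure the pad.

```bash
python3 - <<'E'
from h import *
for n,b in(("scene",(383,195,403,209)),("side",(286,330,316,354))):
    c=cam(n);hsv=cv2.cvtColor(c["color"],cv2.COLOR_BGR2HSV)
    m=((hsv[...,1]<75)&(hsv[...,2]>100)).astype(np.uint8);z=np.zeros_like(m);z[b[1]:b[3],b[0]:b[2]]=1
    k,l,st,ce=cv2.connectedComponentsWithStats(cv2.morphologyEx(m&z,cv2.MORPH_OPEN,np.ones((5,5))))
    i=1+st[1:,4].argmax();p=np.argwhere(l==i)[:,::-1].astype(np.float32)
    P=ray(c,p,.052)[:,:2].astype(np.float32)
    r=cv2.minAreaRect(P*1000);print(n,st[i],ce[i],r,P.mean(0))
    print(np.hypot(*(P.mean(0)-[.6388,.2133])))
E
```

```text
scene [386 197  13  12 128] [391.9921875 202.5078125] ((527.764892578125, 176.52784729003906), (23.879121780395508, 34.61763381958008), 76.95217895507812) [0.5279298  0.17644866]
0.11683418355178211
side [286 333  27  18 332] [299.76506024 341.38253012] ((526.9862670898438, 178.1320037841797), (36.23301696777344, 26.180702209472656), 25.94162368774414) [0.52480334 0.17749804]
0.11948647851044676
```

Request:
{"method": "arm_command", "body": {"series": [3,-2.5,1,0,0,0,1,6,-5,2,0,0,0,1,9,-8,3,0,0,0,1,12,-10,5,0,0,0,1,15,-12.5,7,0,0,0,1,17,-14.5,9,0,0,0,1,17.6,-15.1,11,0,0,0,1,17.6,-15.1,12.5,0,0,0,1,17.6,-15.1,12.5,0,0,0,1,17.6,-15.1,12.5,0,0,0,1], "force": 30}}

```text
time: 1.18
eef_pos: [0.5235, 0.1761, 0.0838]
tcp_rot: [0.707, 0.707, -0.001, -0.0]
contact_force: [0.4, 0.1, -0.5]
opening: 0.0
finger_force: 0.0
```

```bash
python3 - <<'E'
from h import *
s=telemetry.get_state();print(s["eef_pos"],s["tcp_rot"],s["opening"],s["contact_force"])
c=cam("side");w=cam("wrist")
cv2.imwrite("pics/v4.png",np.hstack([cv2.resize(c["color"][240:420,160:400],(400,300)),cv2.resize(w["color"],(400,300))]))
E
```

```text
[0.52345607 0.17608436 0.08375283] [ 7.07000227e-01  7.07212862e-01 -6.52502786e-04 -4.71207269e-04] 0.00042998500097375734 [ 0.38045612  0.0638505  -0.50742879]
```

View pics/v4.png

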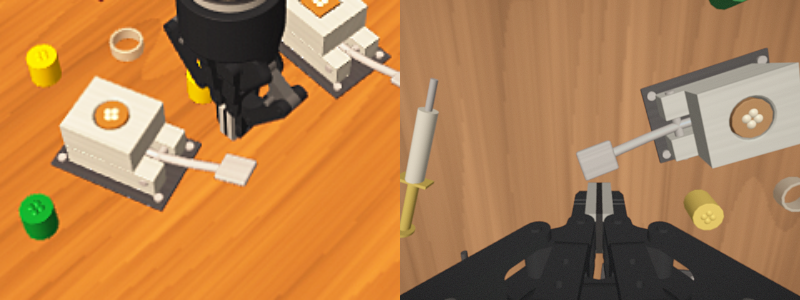

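Side view: shut fingers above the pad, which is at crop (235,170). Wrist view: pad at about px (315,256), round mount at about px (563,189). I check both with rays.

```bash
python3 - <<'E'
from h import *
c=cam("wrist");print(ray(c,[(315,256)],.052).round(4),ray(c,[(563,189)],.06).round(4))
hsv=cv2.cvtColor(c["color"],cv2.COLOR_BGR2HSV)
u,v,w=563,189,45;s=hsv[v-w:v+w,u-w:u+w];m=(s[...,1]>100).astype(np.uint8)
k,l,st,ce=cv2.connectedComponentsWithStats(m)
for i in range(1,k):
  if st[i,4]>300: print(st[i],ray(c,[st[i,:2]+st[i,2:4]/2+[u-w,v-w]],.06))
E
```

```text
[[0.5242 0.1781 0.052 ]] [[0.6395 0.2141 0.06  ]]
[   7   11   68   64 2673] [[0.63752466 0.21504919 0.06      ]]
```

Request:
{"method": "arm_command", "body": {"series": [0,0,1.5,0,0,0,1,0,0,2.8,0,0,0,1,0,0,3.3,0,0,0,1,0,-0.1,3.8,0,0,0,1,0,-0.1,4.3,0,0,0,1,0,-0.2,4.8,0,0,0,1,0,-0.2,5.2,0,0,0,1,0,-0.3,5.6,0,0,0,1,0,-0.3,6.0,0,0,0,1,0,-0.3,6.0,0,0,0,1]}}

```text
time: 2.17
eef_pos: [0.5209, 0.176, 0.0238]
tcp_rot: [0.707, 0.707, -0.0, -0.0]
contact_force: [-0.3, -0.4, 0.7]
opening: -0.001
finger_force: 0.2
```

Request:
{"method": "arm_command", "body": {"series": [0,0,0.2,0,0,0,1,0,-0.1,0.4,0,0,0,1,0,-0.1,0.6,0,0,0,1,0,-0.1,0.7,0,0,0,1,0,-0.1,0.7,0,0,0,1,0,-0.1,0.7,0,0,0,1]}}

```text
time: 2.67
eef_pos: [0.52, 0.176, 0.017]
tcp_rot: [0.707, 0.707, 0.0, -0.0]
contact_force: [0.1, -1.7, 0.1]
opening: -0.0
finger_force: 0.6
```

```bash
python3 - <<'E'
from h import *
s=telemetry.get_state();print(s["eef_pos"],s["contact_force"])
c=cam("side");w=cam("wrist")
cv2.imwrite("pics/v5.png",np.hstack([cv2.resize(c["color"][240:420,160:400],(400,300)),cv2.resize(w["color"],(400,300))]))
E
```

```text
[0.51995389 0.17601621 0.0170001 ] [ 0.10957921 -1.68246974  0.13671918]
```

View pics/v5.png

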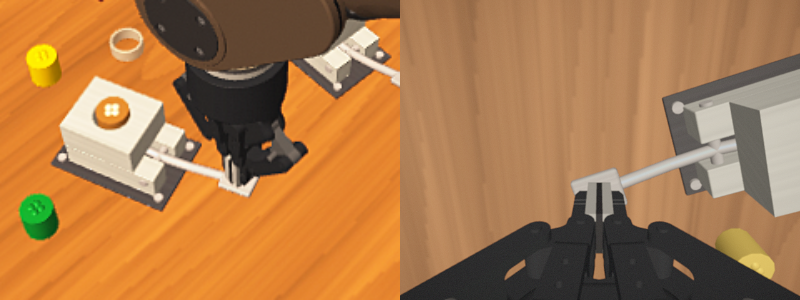

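The pad is down under the fingers and the mount has risen at crop (112,112), but I feel no stop force. I press a little further, then retreat up.

Request:
{"method": "arm_command", "body": {"series": [0,0,0.1,0,0,0,1,0,0,0.2,0,0,0,1,0,0,0.3,0,0,0,1,0,0,0.3,0,0,0,1,0,0,0.3,0,0,0,1]}}

```text
time: 3.18
eef_pos: [0.5199, 0.1762, 0.0139]
tcp_rot: [0.707, 0.707, 0.0, -0.0]
contact_force: [0.4, 0.4, 0.3]
opening: 0.0
finger_force: 0.3
```

Request:
{"method": "arm_command", "body": {"series": [0,0,-1,0,0,0,1,0,0,-4,0,0,0,1,0,0,-8,0,0,0,0.5,0,0,-11,0,0,0,0,0,0,-11,0,0,0,0,0,0,-11,0,0,0,0]}}

```text
time: 3.68
eef_pos: [0.5221, 0.1766, 0.1276]
tcp_rot: [0.707, 0.707, 0.003, 0.002]
contact_force: [0.4, 0.3, -0.4]
opening: 0.564
finger_force: 0.0
```

```bash
python3 - <<'E'
from h import *
s=telemetry.get_state();print(s["eef_pos"],s["contact_force"])
L=[]
for n,(u,v) in(("scene",(431,225)),("side",(226,300)),("wrist",(563,220))):
    c=cam(n);L.append((c,n));hsv=cv2.cvtColor(c["color"],cv2.COLOR_BGR2HSV)
    cv2.imwrite(f"pics/{n}6.png",c["color"])
s=[cv2.resize(L[0][0]["color"][170:290,360:520],(400,300)),cv2.resize(L[1][0]["color"][260:380,160:320],(400,300))]
cv2.imwrite("pics/v6.png",np.vstack([np.hstack(s),np.hstack([cv2.resize(L[2][0]["color"],(400,300)),s[0]*0])]))
E
```

```text
[0.5221284  0.1765686  0.12760355] [ 0.36865634  0.34003288 -0.37552111]
```

View pics/v6.png

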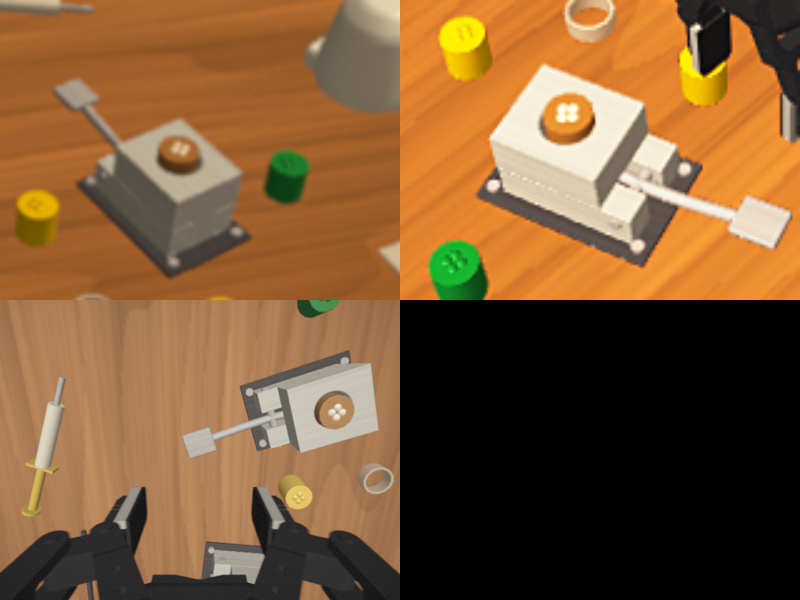

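```bash
cat >> h.py <<'E'
def tri(o):
    A=np.zeros((3,3));b=np.zeros(3)
    for c,uv in o:
        d=ray(c,[uv],0)[0]-c["o"];d/=np.linalg.norm(d);P=np.eye(3)-np.outer(d,d);A+=P;b+=P@c["o"]
    return np.linalg.solve(A,b)
E
python3 - <<'E'
from h import *
def blob(c,box,f):
    x0,y0,x1,y1=box;s=cv2.cvtColor(c["color"],cv2.COLOR_BGR2HSV)[y0:y1,x0:x1]
    m=cv2.morphologyEx(f(s).astype(np.uint8),cv2.MORPH_CLOSE,np.ones((3,3)))
    k,l,st,ce=cv2.connectedComponentsWithStats(m);i=1+st[1:,4].argmax();print(st[i]);return ce[i]+[x0,y0]
S,D,W=cam("scene"),cam("side"),cam("wrist")
# pads: opened grey patch
gp=lambda s:cv2.morphologyEx(((s[...,1]<75)&(s[...,2]>100)).astype(np.uint8),cv2.MORPH_OPEN,np.ones((5,5)))
p=[(S,blob(S,(380,198,402,217),gp)),(D,blob(D,(288,334,320,362),gp)),(W,blob(W,(280,195,350,265),lambda s:cv2.morphologyEx(((s[...,1]<75)&(s[...,2]>100)).astype(np.uint8),cv2.MORPH_OPEN,np.ones((17,17)))))]
print("pad",tri(p),tri(p[:2]),tri(p[1:]))
cr=lambda s:(s[...,1]<90)&(s[...,2]>150)
sc=lambda x,y,x0,y0:(x/2.5+x0,y/2.5+y0)
q=[(S,sc(179,149,360,170)),(D,sc(168-0,113,160,260)),(W,(337*1.6,111*1.6))]
q[1]=(D,sc(568-400,113,160,260))
print("crown",tri(q),tri(q[:2]),tri(q[1:]))
E
```

```text
[  4   5  13  11 113]
[  0   6  28  18 349]
[  17   12   48   43 1765]
pad [0.52141826 0.17600379 0.03379639] [0.52223242 0.17557509 0.03403379] [0.5203568  0.17739316 0.03805396]
crown [0.63657123 0.21352897 0.06818123] [0.63737792 0.21274347 0.0687805 ] [0.62820926 0.21712497 0.08212571]
```

```bash
python3 - <<'E'
from h import *
c=vision.read_camera("wrist");T=np.linalg.inv(np.array(c["T_tool_cam"]))
for z in(0,-.01,-.02):
  P=np.array([[0,0,z],[.011,0,z],[-.011,0,z]]);print(z,cv2.projectPoints(P,T[:3,:3],T[:3,3],np.array(c["K"],float),np.array(c["D"],float))[0].reshape(-1,2).round(0).tolist())
a=cv2.imread("pics/v5.png")[:,:400];b=cv2.imread("pics/scene6.png")
cv2.imwrite("pics/v7.png",np.hstack([cv2.resize(cv2.imread("pics/v5.png")[140:260,150:310],(400,300),interpolation=cv2.INTER_CUBIC),cv2.resize(cv2.imread("pics/v5.png")[140:260,520:680],(400,300),interpolation=cv2.INTER_CUBIC)]))
E
```

```text
0 [[317.0, 288.0], [317.0, 264.0], [318.0, 311.0]]
-0.01 [[317.0, 298.0], [317.0, 274.0], [317.0, 322.0]]
-0.02 [[317.0, 310.0], [317.0, 284.0], [317.0, 335.0]]
```

View pics/v7.png

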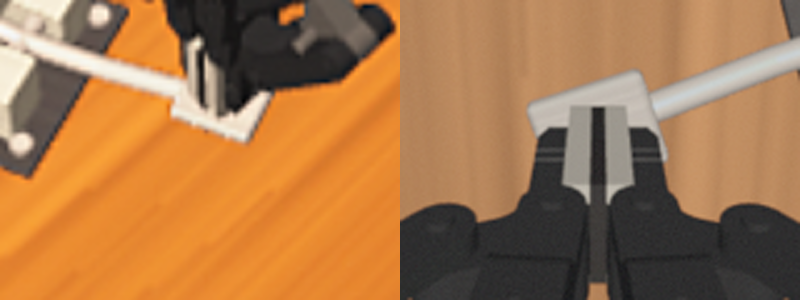

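Left: the fingertips stand on the pad (crop (215,105)). Right: the shut tips end at about wrist row 291, where a tip at the TCP would be at about row 264. So the shut tips lie roughly 20 mm behind the TCP, and the pad only came down to about 34 mm. I press again, deeper, watching the force.

Request:
{"method": "arm_command", "body": {"series": [0,0,2,0,0,0,1,0,0,5,0,0,0,1,0,0,7,0,0,0,1,0,0,8.5,0,0,0,1,0,0,9.5,0,0,0,1,0,0,10.2,0,0,0,1,0,0,10.7,0,0,0,1,0,0,11.1,0,0,0,1,0,0,11.5,0,0,0,1,0,0,11.5,0,0,0,1]}}

```text
time: 4.87
eef_pos: [0.5202, 0.1761, 0.0094]
tcp_rot: [0.707, 0.707, 0.0, 0.0]
contact_force: [0.3, 0.8, 0.4]
opening: -0.001
finger_force: 0.0
```

Request:
{"method": "arm_command", "body": {"series": [0,0,0.2,0,0,0,1,0,0,0.4,0,0,0,1,0,0,0.4,0,0,0,1]}}

```text
time: 5.12
eef_pos: [0.5203, 0.1761, 0.0056]
tcp_rot: [0.707, 0.707, 0.0, 0.0]
contact_force: [-0.8, -0.9, 2.2]
opening: -0.001
finger_force: 1.4
```

```bash
python3 - <<'E'
from h import *
s=telemetry.get_state();print(s["eef_pos"],s["contact_force"],s["joint_efforts"])
c=cam("side");w=cam("wrist")
cv2.imwrite("pics/v8.png",np.hstack([cv2.resize(c["color"][280:370,200:320],(400,300)),cv2.resize(w["color"][200:440,160:480],(400,300))]))
E
```

```text
[0.52031775 0.17606557 0.00558253] [-0.78418362 -0.86661317  2.24146177] [ 7.09011289e-02 -3.22125649e+01 -2.24356252e+01  6.71899784e-02
 -3.75739597e-01  3.80703641e-03]
```

View pics/v8.png

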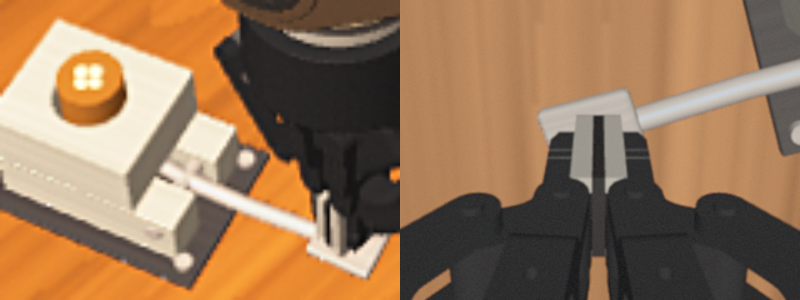

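The mount is visibly higher and the tips are on the pad. I continue.

Request:
{"method": "arm_command", "body": {"series": [0,-0.1,0.2,0,0,0,1,0,-0.1,0.4,0,0,0,1,0,-0.2,0.6,0,0,0,1,0,-0.2,0.6,0,0,0,1]}}

```text
time: 5.55
eef_pos: [0.5188, 0.1762, -0.0007]
tcp_rot: [0.707, 0.707, 0.001, 0.001]
contact_force: [1.5, 0.4, 3.6]
opening: -0.001
finger_force: 1.2
```

Request:
{"method": "arm_command", "body": {"series": [0,-0.1,0.1,0,0,0,1,0,-0.1,0.2,0,0,0,1,0,-0.1,0.3,0,0,0,1,0,-0.1,0.3,0,0,0,1]}}

```text
time: 5.88
eef_pos: [0.5175, 0.1762, -0.0035]
tcp_rot: [0.707, 0.707, 0.0, 0.0]
contact_force: [1.3, 0.3, 2.9]
opening: -0.003
finger_force: 1.7
```

Request:
{"method": "arm_command", "body": {"series": [0,0,0.1,0,0,0,1,0,0,0.2,0,0,0,1,0,0,0.3,0,0,0,1,0,0,0.3,0,0,0,1]}}

```text
time: 6.22
eef_pos: [0.5179, 0.1762, -0.0042]
tcp_rot: [0.707, 0.707, 0.0, 0.0]
contact_force: [-3.2, -0.5, 16.2]
opening: -0.001
finger_force: 8.7
```

```bash
python3 - <<'E'
from h import *
def blob(c,box,f):
    x0,y0,x1,y1=box;s=cv2.cvtColor(c["color"],cv2.COLOR_BGR2HSV)[y0:y1,x0:x1]
    m=f(s).astype(np.uint8);k,l,st,ce=cv2.connectedComponentsWithStats(cv2.morphologyEx(m,cv2.MORPH_CLOSE,np.ones((9,9))));i=1+st[1:,4].argmax();print(st[i]);return ce[i]+[x0,y0]
S,D=cam("scene"),cam("side")
f=lambda s:(s[...,1]>100)&(s[...,2]>50)
# whole visible tan puck, top-row/extents
for c,b in((S,(418,208,446,240)),(D,(208,285,246,320))):
    x0,y0,x1,y1=b;s=cv2.cvtColor(c["color"],cv2.COLOR_BGR2HSV)[y0:y1,x0:x1]
    m=cv2.morphologyEx(f(s).astype(np.uint8),cv2.MORPH_CLOSE,np.ones((7,7)));k,l,st,ce=cv2.connectedComponentsWithStats(m);print([t.tolist() for t in st[1:]if t[4]>30])
cr=[]
for c,b,th in((S,(422,212,442,230),100),(D,(216,290,238,308),100)):
    x0,y0,x1,y1=b;s=cv2.cvtColor(c["color"],cv2.COLOR_BGR2HSV)[y0:y1,x0:x1]
    m=((s[...,1]<110)&(s[...,2]>140)).astype(np.uint8);k,l,st,ce=cv2.connectedComponentsWithStats(m)
    g=[i for i in range(1,k) if np.hypot(*(ce[i]-[10,9]))<8];M=np.isin(l,g);p=np.argwhere(M)[:,::-1].mean(0)+[x0,y0];print(M.sum(),p);cr.append((c,p))
print(tri(cr),telemetry.get_state()["contact_force"])
E
```

```text
[[0, 0, 28, 32, 732]]
[[0, 0, 38, 35, 894]]
106 [428.85849057 223.55660377]
160 [227.18125 296.09375]
[0.63846504 0.2068884  0.08467504] [-4.10424897 -1.29462725 17.12285916]
```

Firm stop felt (16 N), so the mount is fully raised and the shut tip is about 21 mm behind the TCP. I retreat up and go over the puck.

Request:
{"method": "arm_command", "body": {"series": [0,0,-2,0,0,0,1,0,0,-5,0,0,0,1,0,0,-9,0,0,0,1,0,0,-13,0,0,0,0.5,0.5,2,-15,0,0,0,0.3,1.5,5,-15,0,0,0,0.3,2.5,8,-15,0,0,0,0.3,3.4,11,-15,0,0,0,0.3,3.75,12.1,-15,0,0,0,0.3,3.75,12.1,-15,0,0,0,0.3]}}

```text
time: 7.15
eef_pos: [0.6385, 0.2138, 0.1411]
tcp_rot: [0.707, 0.707, -0.001, -0.001]
contact_force: [-1.0, -1.4, -0.2]
opening: 0.701
finger_force: 0.0
```

```bash
python3 - <<'E'
from h import *
s=telemetry.get_state();print(s["eef_pos"],s["opening"],s["contact_force"])
S,D,W=cam("scene"),cam("side"),cam("wrist")
s=[cv2.resize(S["color"][170:290,360:520],(400,300)),cv2.resize(D["color"][260:380,160:320],(400,300))]
cv2.imwrite("pics/v9.png",np.vstack([np.hstack(s),np.hstack([cv2.resize(W["color"],(400,300)),cv2.resize(W["color"][240:480,160:480],(400,300))])]))
E
```

```text
[0.63853956 0.21380737 0.14107267] 0.7008136403092328 [-1.03802765 -1.37683601 -0.17928448]
```

View pics/v9.png

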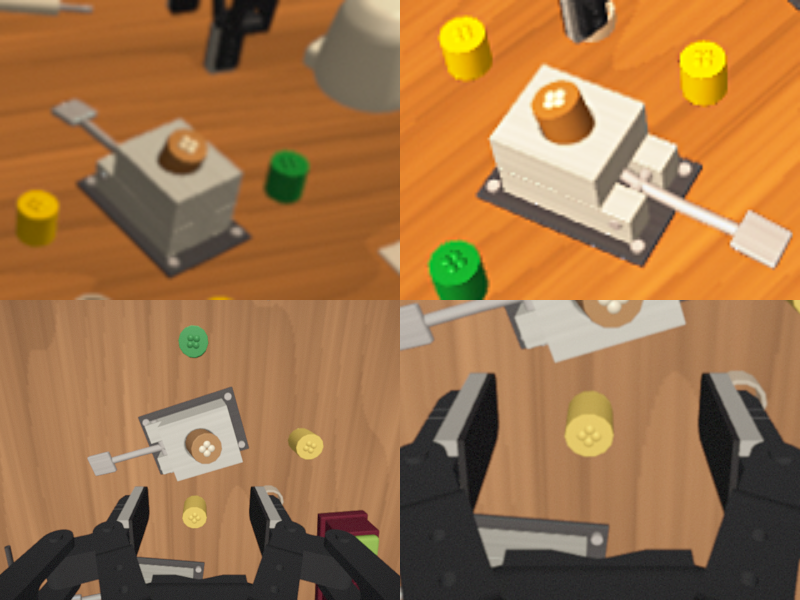

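The mount is now clearly raised with a slight lean: side crop (560,100), scene crop (183,148), wrist px (328,237). The open fingers show at wrist crop (125,510) and (265,510). Now the exact offset.

```bash
python3 - <<'E'
from h import *
W,S,D=cam("wrist"),cam("scene"),cam("side")
def crown(c,u,v,w):
    s=cv2.cvtColor(c["color"],cv2.COLOR_BGR2HSV)[v-w:v+w,u-w:u+w]
    m=((s[...,1]<90)&(s[...,2]>150)).astype(np.uint8);k,l,st,ce=cv2.connectedComponentsWithStats(m)
    M=np.isin(l,[i for i in range(1,k) if 0<st[i,0] and st[i,0]+st[i,2]<2*w and 0<st[i,1] and st[i,1]+st[i,3]<2*w])
    p=np.argwhere(M)[:,::-1];print(len(p));return p.mean(0)+[u-w,v-w]
q=[(W,crown(W,328,237,18)),(D,crown(D,222,299,8)),(S,crown(S,434,227,6))]
print([x[1] for x in q]);print(tri(q),tri(q[:2]));print(ray(W,[q[0][1]],.082),ray(D,[q[1][1]],.082),ray(S,[q[2][1]],.082))
s=cv2.cvtColor(W["color"],cv2.COLOR_BGR2HSV)[190:290,270:385];m=(s[...,1]>100).astype(np.uint8)
k,l,st,ce=cv2.connectedComponentsWithStats(m);print([(t+[270,190,0,0,0]).tolist() for t in st[1:] if t[4]>300])
E
```

```text
416
40
4
[array([330.90144231, 237.22596154]), array([221.25, 299.1 ]), array([435.75, 227.75])]
[0.64442311 0.21612464 0.07925338] [0.64344556 0.21603531 0.08082987]
[[0.64350906 0.21722682 0.082     ]] [[0.64272182 0.21568726 0.082     ]] [[0.64864506 0.21558576 0.082     ]]
[[297, 206, 58, 55, 1894], [288, 261, 97, 29, 1434]]
```

Request:
{"method": "arm_command", "body": {"series": [0.1,0.2,2,0,0,0,0.3,0.2,0.3,4,0,0,0,0.35,0.2,0.35,6,0,0,0,0.4,0.2,0.35,7.5,0,0,0,0.4,0.2,0.35,8.6,0,0,0,0.4,0.2,0.35,9.2,0,0,0,0.4,0.2,0.35,9.7,0,0,0,0.4,0.2,0.35,10.1,0,0,0,0.4,0.2,0.35,10.1,0,0,0,0.4]}}

```text
time: 8.2
eef_pos: [0.6415, 0.2155, 0.0421]
tcp_rot: [0.707, 0.707, -0.0, -0.0]
contact_force: [-0.5, -0.3, 0.3]
opening: 0.598
finger_force: 0.0
```

Request:
{"method": "arm_command", "body": {"series": [0,0,0.2,0,0,0,0.5,0,0,0.2,0,0,0,0.58,0,0,0.2,0,0,0,0.62,0,0,0.2,0,0,0,0.65,0,0,0.2,0,0,0,0.7,0,0,0.2,0,0,0,0.8,0,0,0.2,0,0,0,0.8,0,0,0.2,0,0,0,0.8], "force": 25}}

```text
time: 8.87
eef_pos: [0.6413, 0.2156, 0.0408]
tcp_rot: [0.707, 0.707, -0.0, -0.0]
contact_force: [-3.7, -0.8, 5.4]
opening: 0.357
finger_force: 24.1
```

Request:
{"method": "arm_command", "body": {"series": [0,0,-0.2,0,0,0,0.8,0,0,-0.5,0,0,0,0.8,0,0,-0.9,0,0,0,0.8,0,0,-1.4,0,0,0,0.8,0,0,-2.2,0,0,0,0.8,0,0,-3.2,0,0,0,0.8,0,0,-4.4,0,0,0,0.8,0,0,-5.6,0,0,0,0.8,0,0,-6.5,0,0,0,0.8,0,0,-7,0,0,0,0.8], "force": 35}}

```text
time: 9.7
eef_pos: [0.6428, 0.2158, 0.1132]
tcp_rot: [0.707, 0.707, 0.002, 0.001]
contact_force: [-0.6, 0.9, 0.1]
opening: 0.353
finger_force: 33.2
```

```bash
python3 - <<'E'
from h import *
s=telemetry.get_state();print(s["eef_pos"],s["opening"],s["finger_force"],s["contact_force"])
S,D,W=cam("scene"),cam("side"),cam("wrist")
s=[cv2.resize(S["color"][140:290,360:560],(400,300)),cv2.resize(D["color"][200:350,130:330],(400,300))]
cv2.imwrite("pics/v10.png",np.vstack([np.hstack(s),np.hstack([cv2.resize(W["color"],(400,300)),cv2.resize(W["color"][150:390,160:480],(400,300))])]))
E
```

```text
[0.64275793 0.21579316 0.11322713] 0.3534250993970865 33.213037848472595 [-0.58237047  0.90139878  0.10946048]
```

View pics/v10.png

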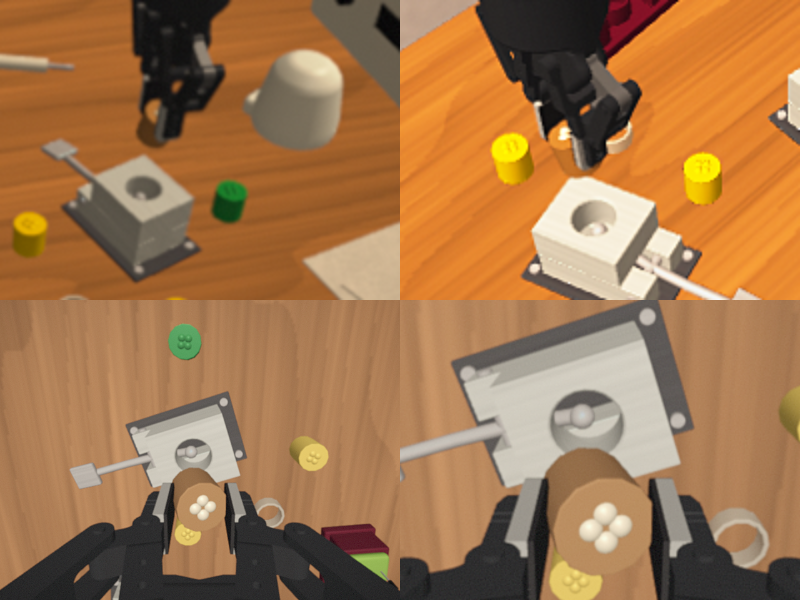

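Held: wrist crop (605,525) shows the mount between the pads with its crown, and the pocket at (585,420) is empty. It leans slightly. I carry it over to the tray.

Request:
{"method": "arm_command", "body": {"series": [-1,-0.2,0,0,0,0,0.8,-3,-0.4,0,0,0,0,0.8,-6,-0.8,0,0,0,0,0.8,-9,-1.2,0,0,0,0,0.8,-12,-1.6,0,0,0,0,0.8,-15,-2,0,0,0,0,0.8,-18,-2.5,0,0,0,0,0.8,-21,-3,0,0,0,0,0.8,-24,-3.5,0,0,0,0,0.8,-27,-4,0,0,0,0,0.8]}}

```text
time: 10.68
eef_pos: [0.5999, -0.0563, 0.1091]
tcp_rot: [0.707, 0.707, -0.001, -0.001]
contact_force: [0.2, -0.5, -0.4]
opening: 0.353
finger_force: 33.2
```

Request:
{"method": "arm_command", "body": {"series": [-3,-0.4,0,0,0,0,0.8,-6,-0.7,0,0,0,0,0.8,-9,-1.1,1,0,0,0,0.8,-12,-1.5,2,0,0,0,0.8,-13.5,-1.6,3,0,0,0,0.8,-14.2,-1.6,4,0,0,0,0.8,-14.2,-1.6,5,0,0,0,0.8,-14.2,-1.6,6,0,0,0,0.8,-14.2,-1.6,6.5,0,0,0,0.8,-14.2,-1.6,6.5,0,0,0,0.8]}}

```text
time: 11.52
eef_pos: [0.5844, -0.1943, 0.0429]
tcp_rot: [0.706, 0.708, -0.001, -0.002]
contact_force: [-0.3, -0.2, -1.0]
opening: 0.349
finger_force: 33.2
```

```bash
python3 - <<'E'
from h import *
s=telemetry.get_state();print(s["eef_pos"],s["opening"],s["finger_force"],s["contact_force"])
for n in("side","scene"):
    c=cam(n);cv2.imwrite(f"pics/{n}11.png",c["color"]);h=cv2.cvtColor(c["color"],cv2.COLOR_BGR2HSV)
    b=(360,150,470,245) if n=="side" else (170,200,245,305)
    s=h[b[1]:b[3],b[0]:b[2]];m=((s[...,0]>6)&(s[...,0]<18)&(s[...,1]>110)).astype(np.uint8)
    k,l,st,ce=cv2.connectedComponentsWithStats(m)
    for i in range(1,k):
        if 60<st[i,4]: print(n,st[i]+[b[0],b[1],0,0,0],ce[i]+b[:2])
w=cam("wrist");h=cv2.cvtColor(w["color"],cv2.COLOR_BGR2HSV)
q=w["color"];g=((h[...,1]<70)&(h[...,2]>110)).astype(np.uint8)
k,l,st,ce=cv2.connectedComponentsWithStats(g)
print([t.tolist() for t in st[1:] if t[4]>1500])
E
```

```text
[ 0.58436448 -0.19427317  0.04292011] 0.34911634928773855 33.24250280857086 [-0.31421946 -0.1734432  -1.00881868]
side [ 360  150  110   95 5957] [411.0255162  198.46248111]
side [441 155   7  14  66] [443.43939394 161.        ]
scene [ 187  200   58  105 2857] [226.17220861 241.30906545]
scene [ 170  207   22   98 1020] [175.62058824 251.94313725]
[[177, 153, 271, 205, 37795]]
```

Request:
{"method": "arm_command", "body": {"series": [0,0,1,0,0,0,0.8,0,0,2,0,0,0,0.8,0,0,2.8,0,0,0,0.8,0,0,3.4,0,0,0,0.8,0,0,3.8,0,0,0,0.8,0,0,4.0,0,0,0,0.8,0,0,4.2,0,0,0,0.8,0,0,4.3,0,0,0,0.8,0,0,4.3,0,0,0,0.8]}}

```text
time: 12.42
eef_pos: [0.5856, -0.1966, 0.0022]
tcp_rot: [0.707, 0.707, 0.0, 0.0]
contact_force: [-0.5, 0.3, 0.1]
opening: 0.35
finger_force: 33.2
```

Request:
{"method": "arm_command", "body": {"series": [0,0,0.1,0,0,0,0.8,0,0,0.2,0,0,0,0.8,0,0,0.3,0,0,0,0.8,0,0,0.3,0,0,0,0.8], "force": 20}}

```text
time: 12.75
eef_pos: [0.5854, -0.1964, -0.0009]
tcp_rot: [0.707, 0.707, -0.0, -0.0]
contact_force: [0.3, 0.8, -1.0]
opening: 0.35
finger_force: 33.2
```

Request:
{"method": "arm_command", "body": {"series": [0,0,0.1,0,0,0,0.8,0,0,0.2,0,0,0,0.8,0,0,0.3,0,0,0,0.8,0,0,0.3,0,0,0,0.8]}}

```text
time: 13.08
eef_pos: [0.5858, -0.1971, -0.0021]
tcp_rot: [0.707, 0.707, -0.0, 0.0]
contact_force: [-2.6, -0.8, 7.0]
opening: 0.351
finger_force: 34.0
```

Request:
{"method": "arm_command", "body": {"series": [0,0,0.1,0,0,0,0.8,0,0,0.2,0,0,0,0.8,0,0,0.2,0,0,0,0.8]}}

```text
time: 13.33
eef_pos: [0.5859, -0.1975, -0.0024]
tcp_rot: [0.707, 0.707, -0.001, 0.0]
contact_force: [-8.2, 0.1, 14.8]
opening: 0.355
finger_force: 34.9
```

Contact is firm. I ease off and open slowly.

Request:
{"method": "arm_command", "body": {"series": [0,0,-0.2,0,0,0,0.8,0,0,-0.3,0,0,0,0.68,0,0,-0.3,0,0,0,0.65,0,0,-0.3,0,0,0,0.64,0,0,-0.3,0,0,0,0.63,0,0,-0.3,0,0,0,0.61,0,0,-0.3,0,0,0,0.58,0,0,-0.3,0,0,0,0.5,0,0,-0.3,0,0,0,0.4,0,0,-0.3,0,0,0,0.3]}}

```text
time: 14.17
eef_pos: [0.5851, -0.1962, -0.0034]
tcp_rot: [0.707, 0.707, -0.0, -0.0]
contact_force: [-0.6, -0.0, 0.4]
opening: 0.699
finger_force: 0.0
```

Request:
{"method": "arm_command", "body": {"series": [0,0,0,0,0,0,0.2,0,0,-0.5,0,0,0,0.2,0,0,-2,0,0,0,0.2,0,0,-4,0,0,0,0.2,0,0,-7,0,0,0,0.2,0,0,-10,0,0,0,0.2,0,0,-13,0,0,0,0.2,0,0,-14,0,0,0,0.2,0,0,-14,0,0,0,0.2]}}

```text
time: 14.92
eef_pos: [0.5878, -0.1976, 0.1419]
tcp_rot: [0.707, 0.707, 0.001, 0.004]
contact_force: [0.3, 0.4, -0.6]
opening: 0.799
finger_force: 0.0
```

```bash
python3 - <<'E'
from h import *
s=telemetry.get_state();print(s["eef_pos"],s["opening"],s["finger_force"],s["contact_force"])
o=[]
for n in("side","scene","wrist"):
    c=cam(n);h=cv2.cvtColor(c["color"],cv2.COLOR_BGR2HSV)
    g=((h[...,1]<70)&(h[...,2]>110)).astype(np.uint8)
    b={"side":(382,170,450,232),"scene":(183,238,230,294),"wrist":(200,100,440,330)}[n]
    s=h[b[1]:b[3],b[0]:b[2]];m=((s[...,0]<22)&(s[...,1]>100)&(s[...,2]>40)).astype(np.uint8)
    k,l,st,ce=cv2.connectedComponentsWithStats(m)
    H,Wd=m.shape
    for i in range(1,k):
        t=st[i]
        if t[4]>50:
            print(n,(t+[b[0],b[1],0,0,0]).tolist())
            # crown: bright low-sat hole inside bbox, upper part
            x,y,w,hh=t[:4];q=s[y:y+hh,x:x+w];p=cv2.findContours((l==i).astype(np.uint8),cv2.RETR_CCOMP,cv2.CHAIN_APPROX_NONE)
            holes=[cc.reshape(-1,2).mean(0)+b[:2] for cc,hi in zip(p[0],p[1][0]) if hi[3]>=0 and len(cc)>4]
            if holes:
                uv=np.mean(holes,0);print("  crown",uv,ray(c,[uv],.035).round(4));o.append((c,uv))
if len(o)>1:print(tri(o))
E
```

```text
[ 0.58784441 -0.19762919  0.14187748] 0.7994300190409025 0.0 [ 0.29231632  0.41944898 -0.57819598]
side [382, 170, 68, 32, 1314]
side [410, 193, 18, 23, 292]
  crown [419.19047619 198.19047619] [[ 0.582  -0.1995  0.035 ]]
side [382, 216, 31, 16, 271]
side [440, 220, 10, 12, 62]
scene [183, 238, 47, 15, 346]
scene [194, 254, 19, 22, 288]
  crown [202.33333333 258.5       ] [[ 0.5839 -0.1969  0.035 ]]
wrist [200, 100, 240, 230, 29013]
  crown [320.51433121 210.5955414 ] [[ 0.5869 -0.1873  0.035 ]]
wrist [292, 196, 43, 49, 1296]
  crown [313.25       224.72058824] [[ 0.5821 -0.1971  0.035 ]]
[ 0.58353541 -0.19469229  0.03551424]
```

Three views agree: the crown is at about (0.583, -0.198) and 35 mm high, so the mount stands upright near the tray's centre, and the gripper is clear.

```bash
python3 -c "
from h import *
print(ctrl.sign_off())"
```

```text
the job is handed in; nothing more can be done
None
```

The round mount was ejected, lifted out and stood upright near the centre of the tray, with the square mount never touched; I handed the job in at about 15 s, and the sign-off returned no verdict.

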